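# Snap the hanging-peg sleeve onto the counter display stand

## Task

Pick up the square sleeve that has the hanging peg and the window, turn it so that its window faces the same way as the spring button on the display stand, and lower it over the stand's post. Keeping hold of it, push it down so that its lower end presses the button in, until the button pops out through the window and the sleeve sits fully down on the collar; then let go. Leave the plain sleeve where it stands.

Things in the scene. Friction and masses are not known exactly. Their poses are not given: they have to be found in the camera images.
- sleeve_center (a point): centre (half-way up) of a loose upright square tube, bare steel, black cap on top, open foot: 36 mm square outside, 30 inside, 120 tall, about 0.35 kg. z up. Its +x face has a window 20 mm wide, 24 to 58 mm above the foot, and over it an 8 mm thick hanging peg jutting 50 mm along +x, 82 to 100 mm above the foot. The +y and -y faces are bare: grip across those, in the upper half.
- post_top (a point): top centre of the display stand's fixed aluminium post, 130 mm above the counter. z up. Post 25 mm wide, top 16 mm tapering to 10 wide. The seated sleeve's foot rests on a 44 mm square collar 102 mm below this point (sleeve centre 42 mm below it). The button is on the post's +x face; sleeve +x must point this way. Dark base plate 110 wide, 8 thick, reaching 100 mm on the +x side, 50 behind.
- button (a joint): press of the spring button, a dark steel wedge 12 mm wide, flat underside 73 mm and top of its slope 49 mm below post_top; m: 0 = fully out, 10 mm proud of the post; 0.0105 = pressed flush. Spring 2 to 5 N. The sleeve's foot sliding down its slope presses it in (5 to 15 N downward push); once the window is over it, it springs back to 0 and locks the sleeve.
- plain_center (a point): centre (half-way up) of another loose sleeve, to be left where it is: the same 36 mm square steel tube, but only 90 mm tall and with neither window nor peg. z up.

How it is judged:
On the way, in this order (a step that is already met when the one before it is completed fails the run):
1. the sleeve is held upright with its lower end round the post, above the button, which is still out (horizontal distance between sleeve_center and post_top below 0.012 m and z of sleeve_center in the frame of post_top between 0.012 and 0.06 m and value of joint button below 0.002 m and contact force between the fingers and sleeve above 0.5 N), for 0.04 s.
2. while still held, the sleeve's lower end slides over the button and presses it in (horizontal distance between sleeve_center and post_top below 0.012 m and z of sleeve_center in the frame of post_top below 0.01 m and value of joint button above 0.003 m and contact force between the fingers and sleeve above 0.5 N), for 0.08 s.
At the end, for the whole second after the job is handed in: The spring button is out again (within 2 mm of fully out) through the window of the sleeve, which sits on the collar (its centre within 8 mm of the seated height), round the post (within 12 mm), upright within 10 degrees, turned the way of the button within 20 degrees, released and at rest (value of joint button below 0.002 m and horizontal distance between sleeve_center and post_top below 0.012 m and z of sleeve_center in the frame of post_top below -0.034 m and angle between the x axis of sleeve_center and the x axis of post_top, either way round below 0.35 rad and angle between sleeve_center's own z axis and vertical below 0.17 rad and linear speed of sleeve below 0.02 m/s); the robot touches nothing.
It fails at once if the plain sleeve is moved more than 30 mm or picked up (distance of plain_center from where it was at the start of the episode above 0.03 m).
It also fails if it takes over 45 s, if anything falls off the work surface, if the arm or the gripper's body presses on something with over 40 N, if the wrist force passes 120 N, or if a joint passes its speed limit or range.

## Robot

A 7-joint arm with a two-finger parallel gripper is mounted at the origin on the work surface. World frame = base frame: x ahead of the robot, y to its left, z up, the work surface at z = 0. Lengths are in m, angles in rad, forces in N, time in s.
With the tool pointing down it reaches from about 0.425 to 1.025 m from the base axis. Payload 9.4 kg.
Tool frame: the origin (TCP) lies at the very end of the fingers, on their centre line; the grasp point (between the pads) lies arm.grip_point_offset behind it (arm.grip_point_offset is the distance from the TCP to the grasp point, in m); z points along the fingers, y is the line along which they close (so a half turn about z gives the same grasp; the last joint's range is limited). The gripper opens to 93 mm and grips with 3 to 60 N. Pads are 15 mm wide; open, the fingers measure 128 mm over their backs; the gripper's body (75 mm by 188 mm) begins 65 mm behind the grasp point.
Start: joints at [1.145, 0.599, -0.003, 1.599, 0.002, 0.943, -0.08], TCP at [0.248, -0.681, 0.219] pointing down, gripper open.
Joint ranges: [-2.57, 2.57], [-0.35, 1.97], [-1.29, 1.29], [0.11, 2.56], [-1.05, 4.19], [0.11, 1.86], [-2.63, 2.63]. Speed limits (rad/s): [2.22, 2.22, 3.01, 3.01, 3.14, 3.14, 3.14].

## Interface

Orientations are given as a rotation vector (axis times angle).
In Python, from cell import arm gives the robot as it stands.
- The arm moves only by the shell command python3 -m handwheel 'ROWS' [FORCE]. ROWS is JSON, a list of rows, each an object with "hand": the opening, from -1 (shut) to 1 (fully open); "offset": the shift along the tool's x, y, z in cm, a list of three; "turn": the turn, a rotation vector about the tool's x, y, z in degrees, a list of three. In form: [{"hand": hand, "offset": [x, y, z], "turn": [ax, ay, az]}, ...]. A call has 1 to 8 rows; each row is the pose to reach, as a shift and turn from the pose commanded when the call began, along the tool's axes at that moment; what a row does not reach only later rows make up. A row lasts 1/8 s, in which the tool goes at most 62.5 mm and 10.7 degrees, less where a joint would pass 70% of its speed; a pose out of reach is approached as far as the arm can. A call with a gripper value outside its range is refused whole. The fingers move at their own pace and stop on an object; FORCE is the grip in N (left out, the last holds). Time passes only in rows, so rows that repeat a pose let the fingers close. It gives the time, the measured TCP pose, the force, the opening and the grip force at its end, in the units of the state.
- arm.observe(): the state, without advancing time (a new reading comes with each control period).
- arm.capture(name): name is "side" or "top"; returns (picture, depth): 420x560x3 uint8, blue, green, red; 420x560 float32, m along the optical axis (not along the pixel's ray), 0 where there is no reading.
- arm.calibration(name): a dict with "fx", "fy", "cx", "cy" (pixels), "k1" (the pictures are not rectified: a ray, as slopes to the right and down, at radius r is drawn at 1 + k1 r^2 times it, then the intrinsics apply), "R" (3x3) and "t" (3): a world point X has camera coordinates R X + t. Camera axes: x right, y down, z forward; pixel columns grow to the right and rows downward; lengths in m; the calibration is good to about 2 mm. A picture is of the moment at which its call begins. calibration takes no time and is no camera call.
- arm.hand_in(): hands the job in; it is judged then, once.
Trained networks look in the newest picture that a camera, given by its name, has taken for a name from the list of things; names that differ only in an ending like _2 or _b are one class to them, and where a whole thing is asked for, a point or a joint stands for the part that bears it (a point fixed in the world has none). Each returns a list of dicts, best first, with "conf" (0 to 1); they miss things now and then, are a little off and sometimes report something else, mostly with a low value. They report only what shows in the picture. A call takes as long as a camera call.
- arm.masks_of(thing, camera): "pixels" (420x560 bool, what is visible of it) and "rect" ([left, top, right, bottom] in pixels, round what is visible of it).
- arm.pinpoint(thing, camera): "pixel" ([column, row] in pixels: a listed point, or the origin of a listed thing).
The state is a dict: "t": time; "joint_pos": joint angles; "joint_velocities": joint speeds; "joint_torque": joint torques, N m; "ee_pos": TCP position; "ee_rot": TCP orientation; "wrist_force": force on the tool from outside, world axes, zero at the start; "torque": the same for the moment, N m; "width": finger opening in m; "finger_force": force on a finger pad.
Only numpy, scipy, OpenCV 4.12 (cv2) and the standard library are available. Lean on these libraries where they do the work, as an engineer would, in place of code of your own. Each camera call takes 0.05 s, during which the arm holds its last target. There are 200 camera calls.

## Working session

There is one attempt and no reset: what is moved stays moved. The work goes in short steps, Python scripts to look and compute and a shell command to move; the robot and the scene stay as the last step left them, time stands still between calls to the robot, and variables do not carry over. Pictures are saved under pics/ and viewed, at most 10 in all, crops included, and the job is handed in when it is done.

```bash
mkdir -p pics; ls
cat > h.py <<'E'
import numpy as np, cv2
from cell import arm
from scipy.spatial.transform import Rotation as Ro
def und(c,px):
    K=np.array([[c['fx'],0,c['cx']],[0,c['fy'],c['cy']],[0,0,1]],float)
    return cv2.undistortPoints(np.array(px,float).reshape(-1,1,2),K,np.array([c['k1'],0,0,0.])).reshape(-1,2)
def world(c,px,d):
    s=und(c,px); d=np.asarray(d).reshape(-1,1)
    return (np.c_[s,np.ones(len(s))]*d-np.array(c['t']))@np.array(c['R'])
def at_z(c,px,z):
    s=und(c,px);R=np.array(c['R']);o=-R.T@np.array(c['t']);r=np.c_[s,np.ones(len(s))]@R
    return o+r*((z-o[2])/r[:,2])[:,None]
def cloud(c,dep,m):
    v,u=np.nonzero(m&(dep>0)); return world(c,np.c_[u,v],dep[v,u])
E
python3 - <<'E'
from h import *
print(arm.grip_point_offset, arm.observe())
for n in("side","top"):
    p,d=arm.capture(n);cv2.imwrite(f'pics/{n}0.png',p);np.save(n,d);c=arm.calibration(n)
    print(n,-np.array(c['R']).T@c['t'],c['fx'])
    for th,z in(("sleeve_center",.06),("post_top",.13),("plain_center",.045),("button",.07)):
        for r in arm.pinpoint(th,n)[:2]: print(th,r['conf'],r['pixel'],at_z(c,r['pixel'],z).round(4))
E
```

```text
pics
0.0188 {'t': 0.0, 'joint_pos': array([ 1.1452929 ,  0.60010227, -0.00255914,  1.6001045 ,  0.00179663,
        0.94292883, -0.07980789]), 'joint_velocities': array([ 1.31565337e-03,  5.94934697e-04, -6.23802879e-05,  5.27454081e-04,
        1.21920917e-03, -2.96369656e-04, -1.17533227e-03]), 'joint_torque': array([-7.98074643e-05, -7.65069509e+01,  1.49666660e+00, -2.52348912e+01,
       -5.26062003e-02,  1.68044394e-02,  1.11212371e-04]), 'ee_pos': array([ 0.24761333, -0.68088845,  0.21778533]), 'ee_rot': array([-3.09245274e+00, -5.44962881e-01,  6.19226508e-04]), 'wrist_force': array([-0.18207792, -0.14514604, -0.56942665]), 'torque': array([ 0.06169922, -0.00137679, -0.03399115]), 'finger_force': 0.0, 'width': 0.09285452424329788}
side [0.28741558 0.5928702  0.73528398] 473.5021690449351
sleeve_center 0.96 [213.3, 341.6] [[0.5317 0.2369 0.06  ]]
post_top 0.67 [286.2, 147.8] [[ 0.5724 -0.2223  0.13  ]]
plain_center 0.91 [260.7, 245.0] [[ 0.5462 -0.0032  0.045 ]]Traceback (most recent call last):
  File "<stdin>", line 7, in <module>
ValueError: it knows: plain_center, post_top, sleeve_center
```

Run:
```python
from h import *
S={}
for n in("side","top"):
    p,d=arm.capture(n);cv2.imwrite(f'pics/{n}1.png',p);c=arm.calibration(n)
    print(n,(-np.array(c['R']).T@c['t']).round(3),c['fx'])
    for th,z in(("sleeve_center",.06),("post_top",.13),("plain_center",.045)):
        for r in arm.pinpoint(th,n)[:2]: print(th,r['conf'],r['pixel'],at_z(c,r['pixel'],z).round(4))
    for th in("sleeve_center","plain_center","button"):
        for r in arm.masks_of(th,n)[:2]:
            P=cloud(c,d,r['pixels']); print(th,'mask',r['conf'],r['rect'],len(P),np.median(P,0).round(3) if len(P) else'',P.max(0).round(3) if len(P) else '')
    S[n]=p
cv2.imwrite('pics/a.png',S['side']);cv2.imwrite('pics/b.png',S['top'])
```

```text
side [0.287 0.593 0.735] 473.5021690449351
sleeve_center 0.82 [214.2, 344.3] [[0.5281 0.2409 0.06  ]]
sleeve_center 0.56 [260.9, 247.1] [[0.5381 0.0148 0.06  ]]
post_top 0.59 [289.1, 153.1] [[ 0.5597 -0.2057  0.13  ]]
plain_center 0.78 [261.2, 247.7] [[0.5425 0.0032 0.045 ]]
sleeve_center mask 0.79 [191.3, 301.2, 233.1, 374.6] 1668 [0.522 0.249 0.09 ] [0.622 0.266 0.123]
plain_center mask 0.91 [253.7, 223.0, 271.0, 271.9] 869 [0.54  0.017 0.065] [0.594 0.026 0.094]
top [0.426 0.005 1.163] 543.8369804226127
sleeve_center 0.75 [146.2, 206.8] [[0.5289 0.2411 0.06  ]]
post_top 0.76 [371.4, 189.6] [[ 0.5635 -0.2048  0.13  ]]
plain_center 0.63 [262.5, 201.8] [[0.545  0.0044 0.045 ]]
sleeve_center mask 0.81 [127.9, 176.1, 164.5, 220.5] 682 [0.528 0.231 0.115] [0.587 0.291 0.126]
plain_center mask 0.9 [252.1, 190.4, 270.5, 213.4] 398 [0.54  0.001 0.089] [0.564 0.023 0.094]
```

View pics/side0.png

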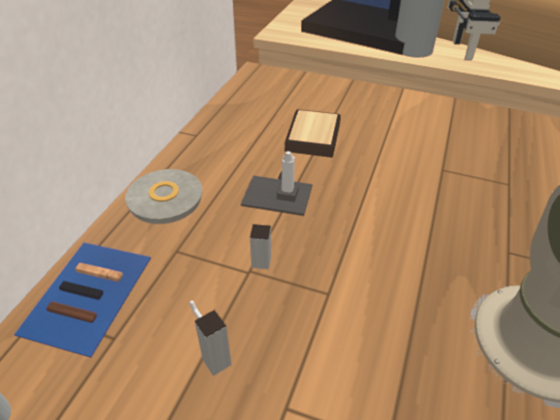

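View pics/top1.png

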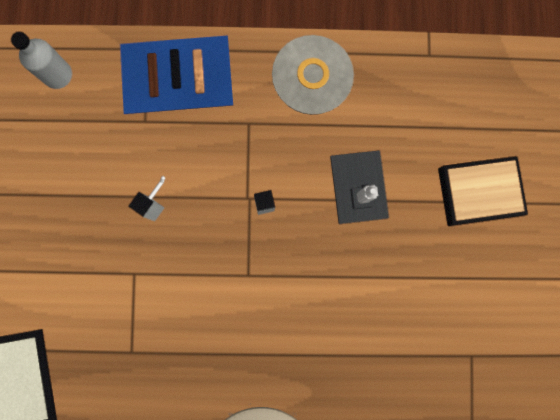

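The side view shows the pegged sleeve at about (213,340), the plain one at (261,247) and the stand at (287,185). In the top view they are at (147,207), (264,202) and (365,190). The peg tip is at (163,179), and the base plate extends upward (+x) from the post. Next I'll measure the yaws and centres.

Run:
```python
from h import *
n='top';c=arm.calibration(n);p,d=arm.capture(n)
g=p.max(2)
def rect(box,th,z):
    x0,y0,x1,y1=box;m=np.zeros(g.shape,np.uint8);m[y0:y1,x0:x1]=(g[y0:y1,x0:x1]<th)
    k,l,s,_=cv2.connectedComponentsWithStats(m);i=1+s[1:,4].argmax()
    v,u=np.nonzero(l==i);P=at_z(c,np.c_[u,v],z)[:,:2]
    r=cv2.minAreaRect((P*1000).astype(np.float32));print(s[i],'rect mm',np.round(r[0],1),np.round(r[1],1),r[2],'corners',cv2.boxPoints(r).round().tolist())
rect((120,165,175,230),45,.12)
rect((245,180,280,222),45,.09)
rect((325,145,395,230),75,.008)
# peg by height
v,u=np.mgrid[160:235,115:185];P=world(c,np.c_[u.ravel(),v.ravel()],d[v,u].ravel())
k=(P[:,2]>.07)&(P[:,2]<.108);q=P[k];print('70-108',len(q)); 
pix=np.c_[u.ravel(),v.ravel()]
b=(g[v,u].ravel()>150)&(np.abs(p[v,u].astype(int).max(2)-p[v,u].min(2)).ravel()<40)&(v.ravel()<205)
W=at_z(c,pix[b],.1);print('peg',len(W),W[:,:2].min(0),W[:,:2].max(0)); mu=W[:,:2].mean(0)
ev=np.linalg.svd(W[:,:2]-mu)[2][0];print(mu,np.degrees(np.arctan2(ev[1],ev[0])))
# post tip from depth
v,u=np.mgrid[170:215,345:390];P=world(c,np.c_[u.ravel(),v.ravel()],d[v,u].ravel())
for lo,hi in((.1,.14),(.122,.14)):
  q=P[(P[:,2]>lo)&(P[:,2]<hi)];print(lo,len(q),q.mean(0).round(4),q.max(0).round(4),q.min(0).round(4))
cv2.imwrite('pics/c.png',np.hstack([cv2.resize(p[160:235,115:190],(390,390),interpolation=2),cv2.resize(p[145:230,325:410],(390,390),interpolation=2)]))
```

```text
[130 193  22  23 289] rect mm [529.7 239.4] [33.2 33. ] 54.98110580444336 corners [[507.0, 235.0], [534.0, 216.0], [553.0, 244.0], [526.0, 262.0]]
[255 191  19  19 275] rect mm [543.4   1.6] [32.9 33.2] 15.05002498626709 corners [[523.0, 13.0], [532.0, -19.0], [564.0, -10.0], [555.0, 22.0]]
[ 331  151   57   72 3000] rect mm [ 586.1 -202. ] [146.5 109.3] 7.645627021789551 corners [[506.0, -158.0], [521.0, -266.0], [666.0, -246.0], [651.0, -138.0]]
70-108 189
peg 101 [0.54262678 0.1995275 ] [0.58680125 0.22792117]
[0.56336966 0.21339889] 147.85587972218985
0.1 170 [ 0.5597 -0.2051  0.1186] [ 0.5735 -0.1934  0.133 ] [ 0.5477 -0.2201  0.101 ]
0.122 60 [ 0.5605 -0.2063  0.1269] [ 0.5696 -0.1972  0.133 ] [ 0.552  -0.2154  0.122 ]
```

View pics/c.png

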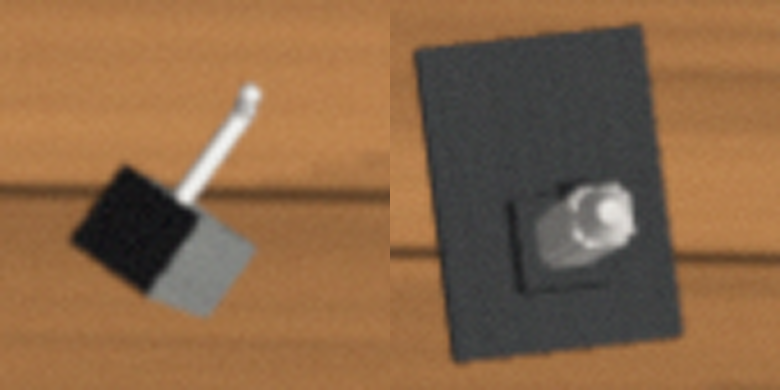

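Sleeve: (0.529, 0.240), yaw −35°. Post: (0.561, −0.2055), yaw +7.6°. The plate size of 146×109 mm and tube size of 33 mm both agree with the given sizes.

```bash
cat >> h.py <<'E'
def go(x,y,z,yaw):
    "offset cm & turn deg (tool frame) to reach world TCP, tool x at yaw deg, pointing down"
    s=arm.observe();R=Ro.from_rotvec(s['ee_rot']);a=np.radians(yaw)
    T=Ro.from_matrix(np.c_[[np.cos(a),np.sin(a),0],[np.sin(a),-np.cos(a),0],[0,0,-1]])
    X=R.as_matrix()[:,0]
    print('t',s['t'],'tcp',s['ee_pos'].round(4),'yaw',np.degrees(np.arctan2(X[1],X[0])).round(2),'w',s['width'].round(4),'F',s['wrist_force'].round(1),s['finger_force'])
    print(' offset',(R.inv().apply(np.array([x,y,z])-s['ee_pos'])*100).round(2),'turn',np.degrees((R.inv()*T).as_rotvec()).round(2),'j',s['joint_pos'].round(2))
E
python3 -c "
from h import *
go(.56,-.15,.26,80)"
```

```text
Traceback (most recent call last):
  File "h.py", line 20, in go
    print('t',s['t'],'tcp',s['ee_pos'].round(4),'yaw',np.degrees(np.arctan2(X[1],X[0])).round(2),'w',s['width'].round(4),'F',s['wrist_force'].round(1),s['finger_force'])
                                                                                                     ^^^^^^^^^^^^^^^^
AttributeError: 'float' object has no attribute 'round'
```

```bash
sed -i "s/s\['width'\].round(4)/round(s['width'],4)/" h.py
python3 -c "
from h import *
go(.56,-.15,.26,80)"
```

```text
t 0.95 tcp [ 0.2478 -0.6813  0.2186] yaw 19.99 w 0.0929 F [-0.4 -0.9 -0.5] 0.0
 offset [ 47.5  -39.26  -4.14] turn [  0.     0.   -60.01] j [ 1.15  0.6  -0.    1.6   0.    0.94 -0.08]
```

```bash
python3 -m handwheel '[{"hand":1,"offset":[6,-5,-2],"turn":[0,0,-8]},{"hand":1,"offset":[11,-9.5,-4],"turn":[0,0,-16]},{"hand":1,"offset":[16,-14,-4],"turn":[0,0,-24]},{"hand":1,"offset":[21,-18,-4],"turn":[0,0,-32]},{"hand":1,"offset":[26,-22,-4],"turn":[0,0,-40]},{"hand":1,"offset":[31,-26,-4],"turn":[0,0,-48]},{"hand":1,"offset":[36,-30,-4],"turn":[0,0,-56]},{"hand":1,"offset":[40.5,-34,-4],"turn":[0,0,-60]}]'
python3 -c "
from h import *
go(.535,.17,.23,145)"
```

```text
t: 1.95
ee_pos: [0.4966, -0.251, 0.2589]
ee_rot: [2.403, 2.022, 0.001]
wrist_force: [1.1, -0.9, 0.1]
width: 0.0932
finger_force: 0.0
t 1.95 tcp [ 0.4966 -0.251   0.2589] yaw 80.15 w 0.0932 F [ 1.1 -0.9  0.1] 0.0
 offset [42.14 -3.43  2.88] turn [ 4.000e-02  4.000e-02 -6.485e+01] j [ 0.63  0.37 -0.36  1.93  0.17  0.87  0.02]
```

```bash
python3 -m handwheel '[{"hand":1,"offset":[5.5,-0.5,0],"turn":[0,0,-8]},{"hand":1,"offset":[11,-1,0.5],"turn":[0,0,-16]},{"hand":1,"offset":[16.5,-1.5,1],"turn":[0,0,-24]},{"hand":1,"offset":[22,-2,1.5],"turn":[0,0,-32]},{"hand":1,"offset":[27.5,-2.5,2],"turn":[0,0,-41]},{"hand":1,"offset":[33,-3,2.5],"turn":[0,0,-50]},{"hand":1,"offset":[38,-3.4,2.9],"turn":[0,0,-58]},{"hand":1,"offset":[42,-3.4,2.9],"turn":[0,0,-65]}]'
python3 -c "
from h import *
go(.529,.24,.16,145)"
```

```text
t: 2.95
ee_pos: [0.535, 0.1691, 0.2296]
ee_rot: [-0.937, -2.999, -0.0]
wrist_force: [0.0, 0.6, 0.2]
width: 0.0928
finger_force: 0.0
t 2.95 tcp [0.535  0.1691 0.2296] yaw 145.3 w 0.0928 F [0.  0.6 0.2] 0.0
 offset [4.53 5.48 6.96] turn [ 0.01 -0.01  0.3 ] j [ 0.08  0.47 -0.69  1.94  0.38  0.87  0.16]
```

```bash
python3 -m handwheel '[{"hand":1,"offset":[2.3,2.7,2.5],"turn":[0,0,0.3]},{"hand":1,"offset":[4.5,5.5,5],"turn":[0,0,0.3]},{"hand":1,"offset":[4.5,5.5,7],"turn":[0,0,0.3]},{"hand":1,"offset":[4.5,5.5,7],"turn":[0,0,0.3]}]'
python3 - <<'E'
from h import *
go(.529,.24,.071,145)
for n in("side","top"):
    p,d=arm.capture(n);c=arm.calibration(n)
    for r in arm.pinpoint("sleeve_center",n)[:2]: print(n,r['conf'],r['pixel'],at_z(c,r['pixel'],.06).round(4))
    if n=='side':cv2.imwrite('pics/d.png',cv2.resize(p[210:410,120:320],(600,600),interpolation=2))
E
```

```text
t: 3.45
ee_pos: [0.5292, 0.2376, 0.1584]
ee_rot: [-0.951, -2.992, 0.003]
wrist_force: [0.8, 0.0, -0.0]
width: 0.0928
finger_force: 0.0
t 3.45 tcp [0.5292 0.2376 0.1584] yaw 144.74 w 0.0928 F [ 0.8  0.  -0. ] 0.0
 offset [0.14 0.21 8.74] turn [-0.14 -0.07 -0.26] j [-0.09  0.57 -0.62  1.96  0.48  0.76 -0.04]
side 0.6 [215.0, 341.7] [[0.529  0.2361 0.06  ]]
side 0.23 [262.9, 244.8] [[0.5368 0.0077 0.06  ]]
```

View pics/d.png

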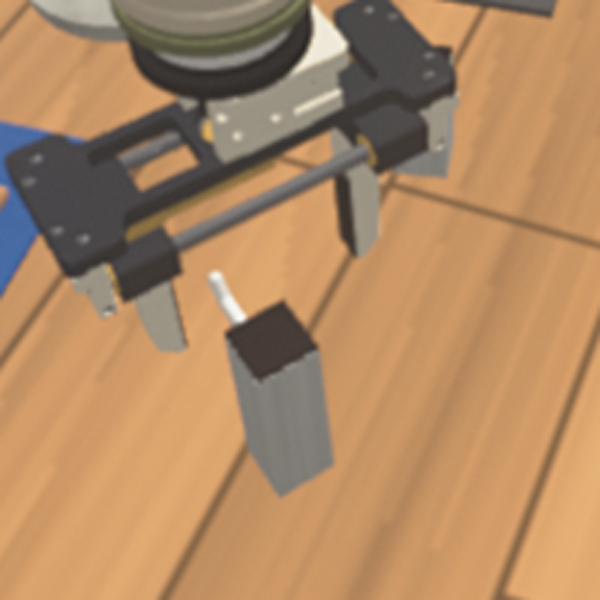

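The open fingers straddle the sleeve, and its faces are parallel to the closing line. I'll descend and grip.

```bash
python3 -m handwheel '[{"hand":1,"offset":[0.1,0.2,2.5],"turn":[0,0,0]},{"hand":1,"offset":[0.1,0.2,5],"turn":[0,0,0]},{"hand":1,"offset":[0.1,0.2,7],"turn":[0,0,0]},{"hand":1,"offset":[0.1,0.2,8.3],"turn":[0,0,0]},{"hand":1,"offset":[0.1,0.2,8.3],"turn":[0,0,0]}]' && python3 -m handwheel '[{"hand":-1,"offset":[0,0,0],"turn":[0,0,0]},{"hand":-1,"offset":[0,0,0],"turn":[0,0,0]},{"hand":-1,"offset":[0,0,0],"turn":[0,0,0]},{"hand":-1,"offset":[0,0,0],"turn":[0,0,0]},{"hand":-1,"offset":[0,0,0],"turn":[0,0,0]},{"hand":-1,"offset":[0,0,0],"turn":[0,0,0]},{"hand":-1,"offset":[0,0,0],"turn":[0,0,0]},{"hand":-1,"offset":[0,0,0],"turn":[0,0,0]}]' 40
```

```text
t: 4.28
ee_pos: [0.5303, 0.2397, 0.0765]
ee_rot: [-0.953, -2.993, 0.001]
wrist_force: [0.0, 0.1, 0.5]
width: 0.0931
finger_force: 0.0
t: 5.28
ee_pos: [0.5302, 0.24, 0.0765]
ee_rot: [-0.953, -2.993, 0.0]
wrist_force: [0.2, 0.7, -0.3]
width: 0.036
finger_force: 39.8
```

```bash
python3 -m handwheel '[{"hand":-1,"offset":[0,0,-2],"turn":[0,0,0]},{"hand":-1,"offset":[0,0,-6],"turn":[0,0,0]},{"hand":-1,"offset":[0,0,-10],"turn":[0,0,0]},{"hand":-1,"offset":[0,0,-14],"turn":[0,0,0]},{"hand":-1,"offset":[0,0,-17],"turn":[0,0,0]},{"hand":-1,"offset":[0,0,-17.5],"turn":[0,0,0]}]'
python3 -c "
from h import *
go(.561,-.14,.255,187.6)"
```

```text
t: 6.02
ee_pos: [0.5307, 0.2403, 0.253]
ee_rot: [0.953, 2.992, 0.002]
wrist_force: [0.2, -0.7, -3.3]
width: 0.036
finger_force: 39.8
t 6.025 tcp [0.5307 0.2403 0.253 ] yaw 144.67 w 0.036 F [ 0.2 -0.7 -3.3] 39.79205388575792
 offset [-24.46 -29.28  -0.23] turn [  0.08   0.13 -42.93] j [-0.03  0.47 -0.7   1.87  0.37  0.94  0.05]
```

```bash
python3 -m handwheel '[{"hand":-1,"offset":[-2,-2.4,0],"turn":[0,0,-4]},{"hand":-1,"offset":[-5.5,-6.5,0],"turn":[0,0,-10]},{"hand":-1,"offset":[-9,-11,0],"turn":[0,0,-16]},{"hand":-1,"offset":[-12.5,-15,0],"turn":[0,0,-23]},{"hand":-1,"offset":[-16,-19.2,0],"turn":[0,0,-30]},{"hand":-1,"offset":[-19.5,-23.4,0],"turn":[0,0,-36]},{"hand":-1,"offset":[-22.5,-27,0],"turn":[0,0,-41]},{"hand":-1,"offset":[-24.5,-29.3,0],"turn":[0,0,-42.9]}]'
python3 -c "
from h import *
go(.561,-.2055,.255,187.6)"
```

```text
t: 7.02
ee_pos: [0.5597, -0.1438, 0.2494]
ee_rot: [0.206, -3.132, -0.001]
wrist_force: [0.6, 0.3, -3.1]
width: 0.0357
finger_force: 39.8
t 7.025 tcp [ 0.5597 -0.1438  0.2494] yaw -172.46 w 0.0357 F [ 0.6  0.3 -3.1] 39.79273717850447
 offset [ 0.68 -6.14 -0.56] turn [ 0.04 -0.16 -0.06] j [ 0.76  0.52 -0.89  1.87  0.48  0.98  1.36]
```

```bash
python3 -m handwheel '[{"hand":-1,"offset":[0.2,-2,0],"turn":[0,0,0]},{"hand":-1,"offset":[0.5,-4.5,0],"turn":[0,0,0]},{"hand":-1,"offset":[0.7,-6.1,0.5],"turn":[0,0,0]},{"hand":-1,"offset":[0.7,-6.1,1.2],"turn":[0,0,0]},{"hand":-1,"offset":[0.7,-6.1,1.2],"turn":[0,0,0]},{"hand":-1,"offset":[0.7,-6.1,1.2],"turn":[0,0,0]}]'
python3 - <<'E'
from h import *
go(.561,-.2055,.22,187.6)
zc=arm.observe()['ee_pos'][2]-.0165
I=[]
for n in("side","top"):
    p,d=arm.capture(n);c=arm.calibration(n)
    for r in arm.pinpoint("sleeve_center",n)[:2]: print(n,r['conf'],r['pixel'],at_z(c,r['pixel'],zc).round(4))
    for r in arm.pinpoint("post_top",n)[:2]: print(n,'post',r['conf'],r['pixel'],at_z(c,r['pixel'],.13).round(4))
    I.append(p)
cv2.imwrite('pics/e.png',np.hstack([cv2.resize(I[0][60:230,220:360],(395,480),interpolation=2),cv2.resize(I[1][130:270,310:425],(395,480),interpolation=2)]))
E
```

```text
t: 7.78
ee_pos: [0.5621, -0.2007, 0.2397]
ee_rot: [-0.21, 3.134, 0.001]
wrist_force: [0.1, 0.4, -4.3]
width: 0.036
finger_force: 39.8
t 7.775 tcp [ 0.5621 -0.2007  0.2397] yaw -172.32 w 0.036 F [ 0.1  0.4 -4.3] 39.792248234152794
 offset [ 0.17 -0.46  1.97] turn [0.02 0.01 0.08] j [ 0.83  0.55 -0.88  1.84  0.51  0.99  1.44]
side 0.62 [289.5, 118.5] [[ 0.5573 -0.1963  0.2232]]
side post 0.93 [289.3, 150.4] [[ 0.5627 -0.2154  0.13  ]]
top post 0.58 [371.2, 191.5] [[ 0.5598 -0.2044  0.13  ]]
```

View pics/e.png

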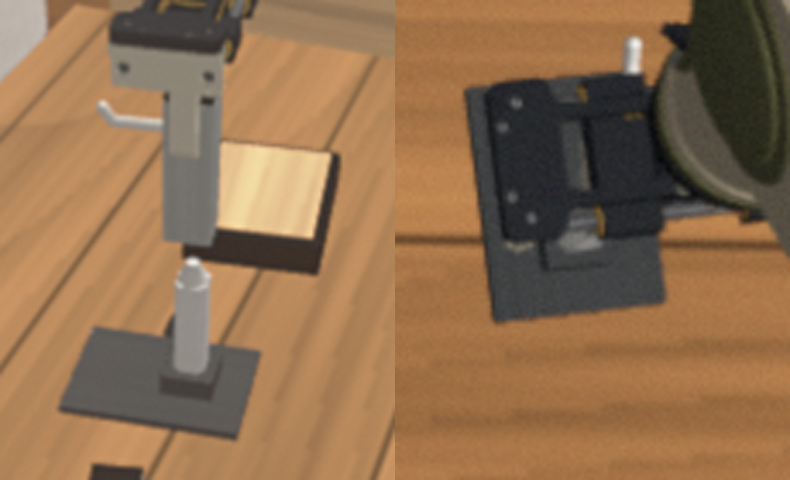

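```bash
cat >> h.py <<'E'
def proj(c,P):
    K=np.array([[c['fx'],0,c['cx']],[0,c['fy'],c['cy']],[0,0,1]],float)
    return cv2.projectPoints(np.array(P,float).reshape(-1,1,3),cv2.Rodrigues(np.array(c['R']))[0],np.array(c['t'],float),K,np.array([c['k1'],0,0,0.]))[0].reshape(-1,2)
def box(x,y,yaw,w,z0,z1):
    a=np.radians(yaw);h=w/2;C=np.array([[h,h],[-h,h],[-h,-h],[h,-h]])@np.array([[np.cos(a),np.sin(a)],[-np.sin(a),np.cos(a)]])+[x,y]
    return np.r_[np.c_[C,[z0]*4],np.c_[C,[z1]*4]]
def draw(im,c,B,col,x0,y0,s):
    q=((proj(c,B)-[x0,y0]+.5)*s*8).astype(int)
    for i in range(4):
        for a,b in((i,(i+1)%4),(i+4,(i+1)%4+4),(i,i+4)): cv2.line(im,q[a].tolist(),q[b].tolist(),col,1,cv2.LINE_AA,3)
E
python3 - <<'E'
from h import *
e=arm.observe()['ee_pos'];zf=e[2]-.0765
p,d=arm.capture('side');c=arm.calibration('side');x0,y0,s=245,85,5
im=cv2.resize(p[y0:y0+120,x0:x0+80],None,fx=s,fy=s,interpolation=cv2.INTER_CUBIC);o=im.copy()
draw(im,c,box(e[0],e[1],7.7,.036,zf,zf+.12),(0,0,255),x0,y0,s)
draw(im,c,box(.561,-.2055,7.6,.025,.028,.114),(0,255,0),x0,y0,s)
draw(im,c,box(.561,-.2055,7.6,.044,.008,.028),(255,255,0),x0,y0,s)
cv2.imwrite('pics/f.png',np.hstack([o,im]))
E
```

```text
(no output)
```

View pics/f.png

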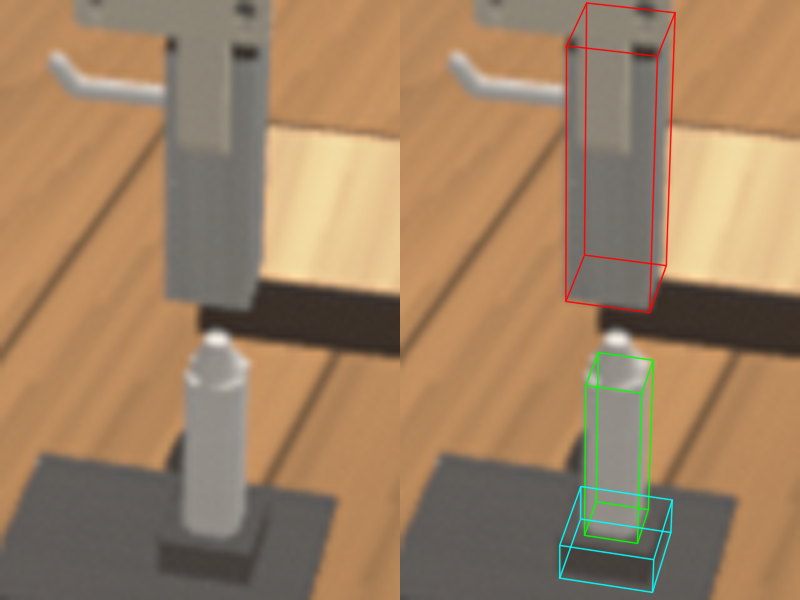

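The sleeve outline matches the TCP-based model within about 1 mm. The post appears about 3–4 mm further in −y than my model in this view, so I'll aim for (0.562, −0.2075).

```bash
python3 -c "
from h import *
go(.562,-.2075,.22,187.6)"
```

```text
t 8.125 tcp [ 0.562  -0.202   0.2397] yaw -172.41 w 0.036 F [ 0.1 -0.1 -3.6] 39.79222219437361
 offset [ 0.07 -0.54  1.97] turn [-0.01  0.01 -0.01] j [ 0.83  0.55 -0.88  1.84  0.51  0.99  1.44]
```

```bash
python3 -m handwheel '[{"hand":-1,"offset":[0.05,-0.45,0.5],"turn":[0,0,0]},{"hand":-1,"offset":[0.05,-0.45,1.2],"turn":[0,0,0]},{"hand":-1,"offset":[0.05,-0.45,2],"turn":[0,0,0]},{"hand":-1,"offset":[0.05,-0.45,2.8],"turn":[0,0,0]},{"hand":-1,"offset":[0.05,-0.45,3.6],"turn":[0,0,0]},{"hand":-1,"offset":[0.05,-0.45,3.6],"turn":[0,0,0]}]'
python3 - <<'E'
from h import *
go(.562,-.2075,.17,187.6)
e=arm.observe()['ee_pos'];zf=e[2]-.0765
p,d=arm.capture('side');c=arm.calibration('side');x0,y0,s=245,85,5
im=cv2.resize(p[y0:y0+120,x0:x0+80],None,fx=s,fy=s,interpolation=cv2.INTER_CUBIC);o=im.copy()
draw(im,c,box(e[0],e[1],7.7,.036,zf,zf+.12),(0,0,255),x0,y0,s)
draw(im,c,box(.562,-.2095,7.6,.025,.028,.114),(0,255,0),x0,y0,s)
cv2.imwrite('pics/g.png',np.hstack([o,im]))
E
```

```text
t: 8.88
ee_pos: [0.5617, -0.2065, 0.2028]
ee_rot: [0.208, -3.134, -0.001]
wrist_force: [0.1, 0.2, -3.5]
width: 0.0361
finger_force: 39.8
t 8.875 tcp [ 0.5617 -0.2065  0.2028] yaw -172.4 w 0.0361 F [ 0.1  0.2 -3.5] 39.79216296225786
 offset [-0.02 -0.1   3.28] turn [ 0.03 -0.07 -0.  ] j [ 0.82  0.59 -0.84  1.88  0.55  0.92  1.41]
```

View pics/g.png

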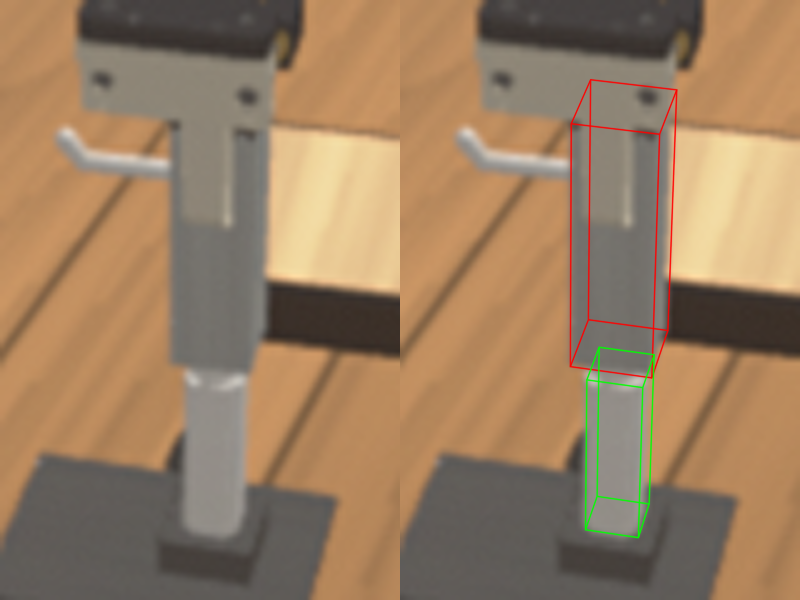

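Foot is over the tip with no contact force. Now I'll lower it gently with a small −y correction.

```bash
python3 -m handwheel '[{"hand":-1,"offset":[-0.05,-0.15,0.5],"turn":[0,0,0]},{"hand":-1,"offset":[-0.05,-0.15,1],"turn":[0,0,0]},{"hand":-1,"offset":[-0.05,-0.15,1.5],"turn":[0,0,0]},{"hand":-1,"offset":[-0.05,-0.15,1.5],"turn":[0,0,0]}]';python3 -m handwheel '[{"hand":-1,"offset":[0,0,0.4],"turn":[0,0,0]},{"hand":-1,"offset":[0,0,0.8],"turn":[0,0,0]},{"hand":-1,"offset":[0,0,1.2],"turn":[0,0,0]},{"hand":-1,"offset":[0,0,1.5],"turn":[0,0,0]},{"hand":-1,"offset":[0,0,1.5],"turn":[0,0,0]}]'
python3 -c "
from h import *
go(.562,-.208,.16,187.6)"
```

```text
t: 9.43
ee_pos: [0.5625, -0.208, 0.1881]
ee_rot: [0.208, -3.134, -0.0]
wrist_force: [0.1, -0.3, -3.4]
width: 0.0361
finger_force: 39.8
t: 10.05
ee_pos: [0.5626, -0.208, 0.1733]
ee_rot: [0.208, -3.134, -0.0]
wrist_force: [0.5, 1.0, -3.4]
width: 0.036
finger_force: 39.8
t 10.05 tcp [ 0.5626 -0.208   0.1733] yaw -172.41 w 0.036 F [ 0.5  1.  -3.4] 39.7921909019351
 offset [0.06 0.01 1.33] turn [ 0.01 -0.02 -0.01] j [ 0.8   0.63 -0.82  1.9   0.59  0.87  1.38]
```

```bash
python3 -m handwheel '[{"hand":-1,"offset":[0,0,0.6],"turn":[0,0,0]},{"hand":-1,"offset":[0,0,1.2],"turn":[0,0,0]},{"hand":-1,"offset":[0,0,1.7],"turn":[0,0,0]},{"hand":-1,"offset":[0,0,2.2],"turn":[0,0,0]},{"hand":-1,"offset":[0,0,2.7],"turn":[0,0,0]},{"hand":-1,"offset":[0,0,3.2],"turn":[0,0,0]},{"hand":-1,"offset":[0,0,3.7],"turn":[0,0,0]},{"hand":-1,"offset":[0,0,3.7],"turn":[0,0,0]}]'
```

```text
t: 11.05
ee_pos: [0.5629, -0.2079, 0.1361]
ee_rot: [-0.208, 3.134, 0.001]
wrist_force: [2.7, 0.4, -4.0]
width: 0.0358
finger_force: 39.8
```

```bash
python3 -m handwheel '[{"hand":-1,"offset":[0,0,0.6],"turn":[0,0,0]},{"hand":-1,"offset":[0,0,1.1],"turn":[0,0,0]},{"hand":-1,"offset":[0,0,1.6],"turn":[0,0,0]},{"hand":-1,"offset":[0,0,2.1],"turn":[0,0,0]},{"hand":-1,"offset":[0,0,2.5],"turn":[0,0,0]},{"hand":-1,"offset":[0,0,2.8],"turn":[0,0,0]},{"hand":-1,"offset":[0,0,2.8],"turn":[0,0,0]}]'
```

```text
t: 11.92
ee_pos: [0.5609, -0.2084, 0.1077]
ee_rot: [0.207, -3.131, 0.0]
wrist_force: [-0.4, -0.3, -3.4]
width: 0.036
finger_force: 39.8
```

```bash
python3 -m handwheel '[{"hand":-1,"offset":[0,0,0.2],"turn":[0,0,0]},{"hand":-1,"offset":[0,0,0.35],"turn":[0,0,0]},{"hand":-1,"offset":[0,0,0.4],"turn":[0,0,0]},{"hand":-1,"offset":[0,0,0.4],"turn":[0,0,0]}]'
```

```text
t: 12.42
ee_pos: [0.5627, -0.2081, 0.1046]
ee_rot: [0.208, -3.135, 0.0]
wrist_force: [-0.5, -0.5, -2.9]
width: 0.036
finger_force: 39.8
```

```bash
python3 -m handwheel '[{"hand":-1,"offset":[0,0,0.1],"turn":[0,0,0]},{"hand":-1,"offset":[0,0,0.2],"turn":[0,0,0]},{"hand":-1,"offset":[0,0,0.2],"turn":[0,0,0]}]'
python3 - <<'E'
from h import *
go(.562,-.208,.1,187.6)
p,d=arm.capture('side');x0,y0=240,95
cv2.imwrite('pics/h.png',cv2.resize(p[y0:y0+120,x0:x0+100],None,fx=5,fy=5,interpolation=cv2.INTER_CUBIC))
E
```

```text
t: 12.8
ee_pos: [0.563, -0.208, 0.1045]
ee_rot: [-0.208, 3.134, -0.003]
wrist_force: [-5.3, -0.7, 17.5]
width: 0.0359
finger_force: 39.8
t 12.8 tcp [ 0.563  -0.208   0.1045] yaw -172.41 w 0.0359 F [-5.3 -0.7 17.5] 39.83081169426441
 offset [0.1  0.02 0.45] turn [-0.1   0.03 -0.01] j [ 0.74  0.7  -0.74  1.96  0.69  0.75  1.29]
```

View pics/h.png

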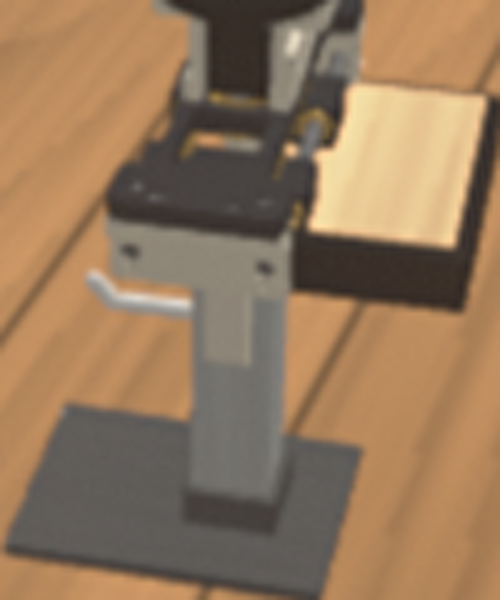

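The sleeve sits on the collar, with a contact force of about 20 N at the seated height. Now release and retract.

```bash
python3 -m handwheel '[{"hand":-1,"offset":[0,0,-0.15],"turn":[0,0,0]},{"hand":1,"offset":[0,0,-0.15],"turn":[0,0,0]},{"hand":1,"offset":[0,0,-0.15],"turn":[0,0,0]},{"hand":1,"offset":[0,0,-0.15],"turn":[0,0,0]},{"hand":1,"offset":[0,0,-0.15],"turn":[0,0,0]},{"hand":1,"offset":[0,0,-0.15],"turn":[0,0,0]},{"hand":1,"offset":[0,0,-0.15],"turn":[0,0,0]}]' && python3 -m handwheel '[{"hand":1,"offset":[0,0,-2],"turn":[0,0,0]},{"hand":1,"offset":[0,0,-5],"turn":[0,0,0]},{"hand":1,"offset":[0,0,-9],"turn":[0,0,0]},{"hand":1,"offset":[0,0,-13],"turn":[0,0,0]},{"hand":1,"offset":[-8,0,-15],"turn":[0,0,0]},{"hand":1,"offset":[0,6,-15],"turn":[0,0,0]},{"hand":1,"offset":[0,6,-15],"turn":[0,0,0]}]'
python3 - <<'E'
from h import *
go(.562,-.208,.1,187.6)
p,d=arm.capture('side');x0,y0,s=240,95,5;c=arm.calibration('side')
im=cv2.resize(p[y0:y0+120,x0:x0+100],None,fx=s,fy=s,interpolation=cv2.INTER_CUBIC);o=im[:,:390].copy()
draw(im,c,box(.562,-.2085,7.6,.036,.028,.148),(0,0,255),x0,y0,s)
cv2.imwrite('pics/i.png',np.hstack([o,im[:,:390]]))
E
```

```text
t: 13.72
ee_pos: [0.5627, -0.208, 0.104]
ee_rot: [0.208, -3.135, -0.0]
wrist_force: [-0.1, 0.4, 0.1]
width: 0.0908
finger_force: 0.0
t: 14.6
ee_pos: [0.5537, -0.1459, 0.2554]
ee_rot: [-0.212, 3.134, 0.002]
wrist_force: [-0.0, -0.3, 0.0]
width: 0.0929
finger_force: 0.0
t 14.6 tcp [ 0.5537 -0.1459  0.2554] yaw -172.26 w 0.0929 F [-0.  -0.3  0. ] 0.0
 offset [ 0.02 -6.28 15.54] turn [0.06 0.02 0.14] j [ 0.78  0.51 -0.9   1.88  0.47  0.99  1.37]
```

View pics/i.png

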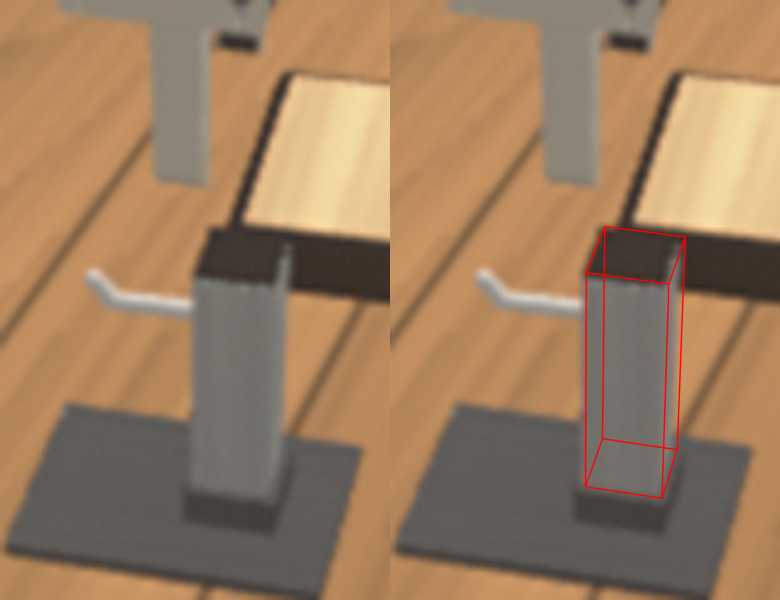

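The sleeve is seated upright with its foot on the collar, and the outline fits the seated model. The gripper is clear.

```bash
python3 -c "
from cell import arm
print(arm.hand_in())"
```

```text
the job is handed in; nothing more can be done
None
```

I placed the pegged sleeve over the post, pressed it down to the collar, released it and handed the job in at about 15 s. The button popping out was inferred from its side force vanishing, not seen, the plain sleeve was left alone, and the hand-in call returned no verdict.

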